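# Put the label rolls on their stands

## Robot

A 6-joint arm with a two-finger parallel gripper is mounted at the origin on a cart in front of the work surface, level with it; the furniture and walls round the work are solid. World frame = base frame: x ahead of the robot, y to its left, z up, the work surface at z = 0. Lengths are in m, angles in rad, forces in N, time in s.
With the tool pointing down it reaches from about 0.3 to 0.875 m from the base axis. Payload 6.4 kg.
Tool frame: the origin (TCP) lies at the very end of the fingers, on their centre line; the grasp point (between the pads) lies 19 mm behind it; z points along the fingers, y is the line along which they close (so a half turn about z gives the same grasp; the last joint's range is limited). The gripper opens to 85 mm and grips with 20 to 120 N. Pads are 22 mm wide; open, the fingers measure 114 mm over their backs; the gripper's body (76 mm by 85 mm) begins 54 mm behind the grasp point. The pads swing forward as they close: fully open they stand 13 mm farther back than shut.
Start: joints at [-1.428, 0.181, 1.607, -0, 1.354, -0.206], TCP at [0.197, -0.54, 0.231] pointing down, gripper open.
Joint ranges: [-2.99, 2.99], [-0.89, 2.07], [0.3, 2.58], [-1.14, 4.28], [0, 2.63], [-3.12, 3.12]. Speed limits (rad/s): [2.57, 2.57, 3.01, 3.14, 3.14, 3.14].

## Interface

Orientations are given as a unit quaternion [x, y, z, w].
In Python, from plant import manip gives the robot as it stands.
- The arm moves only by the tool play_rows, never from a script. Its argument "steps" is a list of rows, each an object of numbers: "tx", "ty", "tz": the shift along the tool's x, y, z in cm; "ax", "ay", "az": the turn, a rotation vector about the tool's x, y, z in degrees; "hand": the closure, from 0 (fully open) to 1 (shut). In form: [{"tx": .., "ty": .., "tz": .., "ax": .., "ay": .., "az": .., "hand": ..}, ...]. A call has 1 to 12 rows; each row shifts and turns the commanded pose from where the row before left it, along the tool's axes as they then stand; what a row does not reach is not made up. A row lasts 1/10 s, in which the tool goes at most 50 mm and 8.59 degrees, less where a joint would pass 70% of its speed; a pose out of reach is approached as far as the arm can. A call is refused whole if a number of a shift passes 5 or a number of a turn 8.59, either way. A call with a gripper value outside its range is refused whole. The fingers move at their own pace and stop on an object; "grip_force" is the grip in N (left out, the last holds). Time passes only in rows, so rows that do not move let the fingers close. It gives the time, the measured TCP pose, the force, the opening and the grip force at its end, in the units of the state.
- manip.get_obs(): the state, without advancing time (a new reading comes with each control period).
- manip.camera(name): name is "side" or "top"; returns the picture (480x640x3 uint8, blue, green, red); there is no depth.
- manip.get_calibration(name): a dict with "fx", "fy", "cx", "cy" (pixels), "dist_coeffs" ([k1, k2, p1, p2, k3] as OpenCV has them; the pictures are not rectified), "camera_from_world" (4x4, takes a point from world to camera coordinates). Camera axes: x right, y down, z forward; pixel columns grow to the right and rows downward; lengths in m; the calibration is good to about 2 mm. A picture is of the moment at which its call begins. get_calibration takes no time and is no camera call.
- manip.close_job(): hands the job in; it is judged then, once.
Trained networks look in the newest picture that a camera, given by its name, has taken for a name from the list of things; names that differ only in an ending like _2 or _b are one class to them, and where a whole thing is asked for, a point or a joint stands for the part that bears it (a point fixed in the world has none). Each returns a list of dicts, best first, with "p" (0 to 1); they miss things now and then, are a little off and sometimes report something else, mostly with a low value. They report only what shows in the picture. A call takes as long as a camera call. They do not tell look-alikes from the thing itself.
- manip.recognise(camera, name): "at" ([x, y, z] in m, in world coordinates, good to about 4 mm: the middle of the surface that is visible of it).
- manip.place_of(camera, name): "at" ([x, y, z] in m, in world coordinates, good to about 4 mm: a listed point, or the origin of a listed thing).
The state is a dict: "time": time; "joints": joint angles; "qvel": joint speeds; "joint_efforts": joint torques, N m; "eef_pos": TCP position; "orientation": TCP orientation; "contact_force": force on the tool from outside, world axes, zero at the start; "ft_torque": the same for the moment, N m; "gripper_width": finger opening in m; "finger_force": force on a finger pad.
Only numpy, scipy, OpenCV 4.12 (cv2) and the standard library are available. Lean on these libraries where they do the work, as an engineer would, in place of code of your own. Each camera call takes 0.05 s, during which the arm holds its last target. There are 200 camera calls.

## Task

The white label rolls have been left standing about on the worktop. Put each of the four on its own roll stand, the one whose round black plate is as wide as the roll, with the spindle up its core and the roll sitting flat on the plate. Leave the brown packing tape and the box of staples where they are.

Things in the scene. Friction and masses are not known exactly. Their poses are not given: they have to be found in the camera images.
- roll_small_center (a point): Centre (half-way up) of the smallest of the four loose white label rolls: outer diameter 34 mm, 46 mm tall, standing with its axis (z) upright; brown card core with an open 22 mm bore right through. 30 to 150 g.
- roll_medium_center (a point): Centre (half-way up) of the second smallest of the four loose white label rolls: outer diameter 44 mm, 46 mm tall, standing with its axis (z) upright; brown card core with an open 22 mm bore right through. 30 to 150 g.
- roll_large_center (a point): Centre (half-way up) of the second largest of the four loose white label rolls: outer diameter 54 mm, 46 mm tall, standing with its axis (z) upright; brown card core with an open 22 mm bore right through. 30 to 150 g.
- roll_extra_center (a point): Centre (half-way up) of the largest of the four loose white label rolls: outer diameter 64 mm, 46 mm tall, standing with its axis (z) upright; brown card core with an open 22 mm bore right through. 30 to 150 g.
- stand_small_plate (a point): Centre of the upper face of the smallest of the four fixed roll stands: a black round plate 34 mm across, 5 mm thick (this point is 5 mm above the worktop), with an upright steel spindle in its middle, 8 mm thick, standing 20 mm above the plate, its last 6 mm tapered to a blunt point. z is up.
- stand_medium_plate (a point): Centre of the upper face of the second smallest of the four fixed roll stands: a black round plate 44 mm across, 5 mm thick (this point is 5 mm above the worktop), with an upright steel spindle in its middle, 8 mm thick, standing 20 mm above the plate, its last 6 mm tapered to a blunt point. z is up.
- stand_large_plate (a point): Centre of the upper face of the second largest of the four fixed roll stands: a black round plate 54 mm across, 5 mm thick (this point is 5 mm above the worktop), with an upright steel spindle in its middle, 8 mm thick, standing 20 mm above the plate, its last 6 mm tapered to a blunt point. z is up.
- stand_extra_plate (a point): Centre of the upper face of the largest of the four fixed roll stands: a black round plate 64 mm across, 5 mm thick (this point is 5 mm above the worktop), with an upright steel spindle in its middle, 8 mm thick, standing 20 mm above the plate, its last 6 mm tapered to a blunt point. z is up.
- packing_tape_center (a point): Centre (half-way up) of a loose brown packing tape roll, 80 mm across, 48 mm tall, lying flat; a bystander.
- staple_box_center (a point): Centre (half-way up) of a loose green and brown card box of staples, 42 x 68 x 19 mm, lying flat, long side along its y; a bystander.
Things that resemble listed ones, but are neither listed nor needed, are in the scene too. What is shaped like the part that bears roll_extra_center but orange or yellow is not meant.

How it is judged:
By the outcome, as a careful person would: the job done as asked, in the order asked, and still so for the second after the job is handed in, with the robot touching nothing.
It also fails if it takes over 93 s, if anything falls off the work surface, if the arm or the gripper's body presses on something with over 40 N, if the wrist force passes 120 N, or if a joint passes its speed limit or range.

## Working session

There is one attempt and no reset: what is moved stays moved. The work goes in short steps, Python scripts to look and compute and a tool call to move; the robot and the scene stay as the last step left them, time stands still between calls to the robot, and variables do not carry over. Pictures are saved under pics/ and viewed, at most 14 in all, crops included, and the job is handed in when it is done.

Besides the shell and the picture viewer there is one more tool, called after "Emit:" by a JSON object that holds its "op" and its "data", one argument or row to a line. play_rows: Moves the arm, as the interface text tells. Its arguments: {"type":"object","properties":{"steps":{"type":"array","items":{"type":"object","properties":{"tx":{"type":"number"},"ty":{"type":"number"},"tz":{"type":"number"},"ax":{"type":"number"},"ay":{"type":"number"},"az":{"type":"number"},"hand":{"type":"number"}}}},"grip_force":{"type":"number"}},"required":["steps"]}

```bash
mkdir -p pics; python3 - <<'E'
from plant import manip
import cv2
for c in ("top","side"):
    im=manip.camera(c); cv2.imwrite(f"pics/{c}0.png",im)
    for n in ["roll_small_center","roll_medium_center","roll_large_center","roll_extra_center","stand_small_plate","stand_medium_plate","stand_large_plate","stand_extra_plate","packing_tape_center","staple_box_center"]:
        print(c,n,[(round(d['p'],2),[round(float(v),3) for v in d['at']]) for d in manip.place_of(c,n)][:5])
o=manip.get_obs(); print(o['time'],o['eef_pos'],o['orientation'])
E
```

```text
top roll_small_center [(0.48, [0.436, -0.205, 0.019]), (0.25, [0.48, -0.331, 0.009])]
top roll_medium_center [(0.67, [0.447, 0.076, 0.026]), (0.53, [0.444, 0.209, 0.024])]
top roll_large_center [(0.82, [0.552, 0.214, 0.023])]
top roll_extra_center [(0.93, [0.555, 0.496, 0.022]), (0.86, [0.446, 0.075, 0.027]), (0.73, [0.451, 0.504, 0.024])]
top stand_small_plate [(0.57, [0.433, -0.063, 0.006])]
top stand_medium_plate [(0.5, [0.55, -0.056, 0.0])]
top stand_large_plate [(0.79, [0.551, 0.351, 0.004])]
top stand_extra_plate [(0.6, [0.575, 0.076, 0.008])]
top packing_tape_center [(0.67, [0.441, 0.371, 0.021])]
top staple_box_center [(0.82, [0.483, -0.336, 0.01])]
side roll_small_center [(0.78, [0.432, -0.207, 0.025])]
side roll_medium_center [(0.84, [0.447, 0.208, 0.026])]
side roll_large_center [(0.84, [0.559, 0.214, 0.023])]
side roll_extra_center [(0.95, [0.452, 0.066, 0.023]), (0.85, [0.451, 0.502, 0.025]), (0.8, [0.555, 0.5, 0.027]), (0.23, [0.483, -0.33, 0.012])]
side stand_small_plate [(0.67, [0.435, -0.068, 0.003])]
side stand_medium_plate [(0.53, [0.548, -0.054, 0.008])]
side stand_large_plate [(0.77, [0.551, 0.353, 0.005])]
side stand_extra_plate [(0.62, [0.432, -0.204, 0.023]), (0.55, [0.567, 0.077, 0.011])]
side packing_tape_center [(0.65, [0.431, 0.371, 0.025])]
side staple_box_center [(0.88, [0.484, -0.331, 0.01]), (0.4, [0.446, 0.205, 0.023])]
1.1 [ 0.19655043 -0.54037036  0.23129048] [ 9.84830896e-01  1.73516874e-01  1.84937995e-05 -6.75212637e-06]
```

View pics/top0.png

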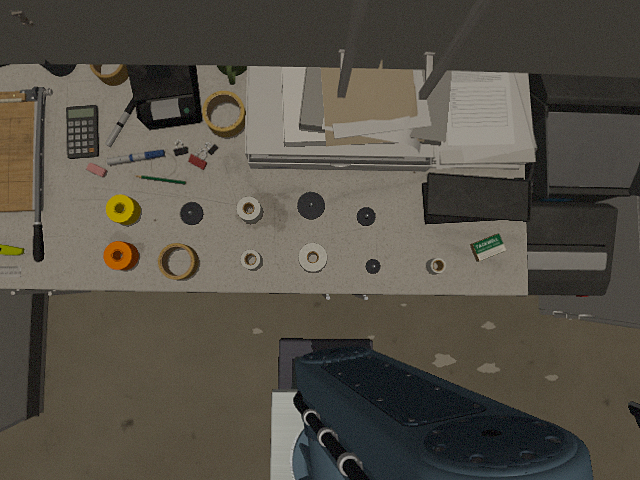

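View pics/side0.png

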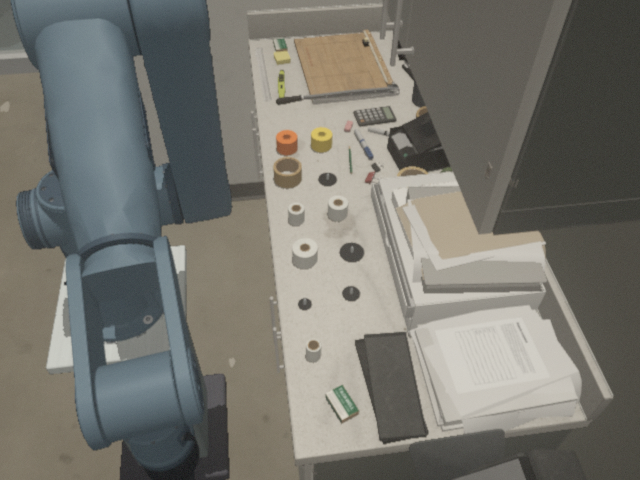

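Top view: rolls: extra (313,257), large (249,209), medium (251,260) and small (437,265). Plates: extra (311,205), large (192,212), medium (366,216) and small (373,266). Orange and yellow are decoys. I'll refine these with rectified views.

```bash
cat > h.py <<'E'
from plant import manip
import cv2, numpy as np
R={'small':(.434,-.206),'medium':(.446,.208),'large':(.555,.214),'extra':(.449,.070)}
S={'small':(.434,-.066),'medium':(.549,-.055),'large':(.551,.352),'extra':(.571,.077)}
D=dict(small=34,medium=44,large=54,extra=64)
def patch(im,cam,x,y,z,h=.05,n=200):
    # world-metric patch at height z: column -> -y, row -> -x, 2 px per mm
    c=manip.get_calibration(cam); K=np.array([[c['fx'],0,c['cx']],[0,c['fy'],c['cy']],[0,0,1.]])
    T=np.array(c['camera_from_world']); g=np.linspace(h,-h,n)
    X,Y=np.meshgrid(x+g,y+g,indexing='ij')
    P=np.stack([X.ravel(),Y.ravel(),np.full(n*n,z)],1)
    p=cv2.projectPoints(P,cv2.Rodrigues(T[:3,:3])[0],T[:3,3],K,np.array(c['dist_coeffs'],float))[0].reshape(n,n,2).astype(np.float32)
    return cv2.remap(im,p[...,0],p[...,1],cv2.INTER_CUBIC)
def ringfit(g,r,sign):
    # best circle of radius r px: ring contrast (inside minus outside)
    g=cv2.GaussianBlur(g,(0,0),1.5).astype(np.float32)
    m=int(r+8); yy,xx=np.mgrid[-m:m+1,-m:m+1]; d=np.hypot(xx,yy)
    k=((d<r-1)&(d>r-6)).astype(np.float32); k/=k.sum(); o=((d>r+1)&(d<r+6)).astype(np.float32); o/=o.sum()
    s=cv2.filter2D(g,-1,sign*(k-o)); n=g.shape[0]//2; w=24
    q=s[n-w:n+w+1,n-w:n+w+1]; i=np.unravel_index(q.argmax(),q.shape)
    return i[0]-w,i[1]-w,q.max()
def loc(im,cam,kind,n,xy):
    z=.046 if kind=='R' else .005
    p=patch(im,cam,*xy,z); f=cv2.cvtColor(p,cv2.COLOR_BGR2GRAY)
    a,b,s=ringfit(f,D[n]/2*2,1 if kind=='R' else -1)
    u,v=int(100+b),int(100+a); q=p.copy(); cv2.circle(q,(u,v),D[n],(0,0,255),1)
    return xy[0]-a*.0005,xy[1]-b*.0005,s,q
E
python3 - <<'E'
from h import *
rows=[]
for cam in("top","side"):
    im=manip.camera(cam)
    for kind,d in(('R',R),('S',S)):
        r=[]
        for n in d:
            x,y,s,q=loc(im,cam,kind,n,d[n]); r.append(q); print(cam,kind,n,round(x,4),round(y,4),round(float(s),1))
        rows.append(np.hstack(r))
cv2.imwrite("pics/fit.png",cv2.resize(np.vstack(rows),(600,600)))
E
```

```text
top R small 0.434 -0.2065 39.4
top R medium 0.4425 0.208 37.5
top R large 0.555 0.215 42.3
top R extra 0.45 0.071 32.4
top S small 0.4315 -0.0675 81.6
top S medium 0.5455 -0.0515 84.1
top S large 0.5465 0.349 78.4
top S extra 0.569 0.0755 75.5
side R small 0.4355 -0.2065 13.9
side R medium 0.444 0.2075 16.6
side R large 0.5565 0.214 18.4
side R extra 0.45 0.0705 19.5
side S small 0.433 -0.069 61.7
side S medium 0.547 -0.0535 62.0
side S large 0.548 0.3475 52.6
side S extra 0.571 0.074 57.4
```

View pics/fit.png

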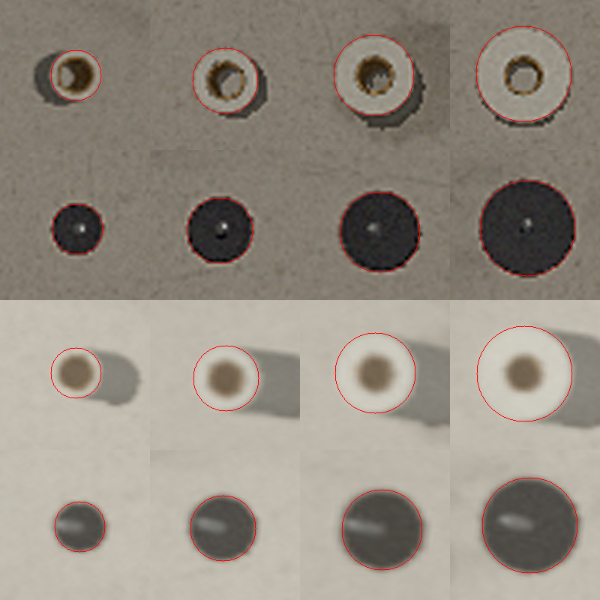

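Emit:
{"op": "play_rows", "data": {
  "steps": [
    {"az": 6.67},
    {"az": 6.67},
    {"az": 6.66},
    {"tx": 2.65, "ty": -3.71, "tz": 1},
    {"tx": 2.65, "ty": -3.71, "tz": 1},
    {"tx": 2.65, "ty": -3.71, "tz": 1},
    {"tx": 2.65, "ty": -3.71, "tz": 1},
    {"tx": 2.65, "ty": -3.71, "tz": 1},
    {"tx": 2.65, "ty": -3.71, "tz": 1},
    {"tx": 2.65, "ty": -3.71, "tz": 1},
    {"tx": 2.65, "ty": -3.71, "tz": 1},
    {"tx": 2.64, "ty": -3.72, "tz": 1}
  ],
  "grip_force": 25
}}

```text
invalid input
```

Emit:
{"op": "play_rows", "data": {
  "steps": [
    {"tx": 0, "ty": 0, "tz": 0, "ax": 0, "ay": 0, "az": 6.7, "hand": 0},
    {"tx": 0, "ty": 0, "tz": 0, "ax": 0, "ay": 0, "az": 6.7, "hand": 0},
    {"tx": 0, "ty": 0, "tz": 0, "ax": 0, "ay": 0, "az": 6.6, "hand": 0}
  ],
  "grip_force": 25
}}

```text
time: 1.5
eef_pos: [0.1965, -0.5404, 0.2313]
orientation: [1.0, -0.003, 0.0, 0.0]
contact_force: [0.2, 0.5, -0.3]
gripper_width: 0.0854
finger_force: 0.0
```

Emit:
{"op": "play_rows", "data": {
  "steps": [
    {"tx": 2.65, "ty": -3.71, "tz": 1, "ax": 0, "ay": 0, "az": 0, "hand": 0},
    {"tx": 2.65, "ty": -3.71, "tz": 1, "ax": 0, "ay": 0, "az": 0, "hand": 0},
    {"tx": 2.65, "ty": -3.71, "tz": 1, "ax": 0, "ay": 0, "az": 0, "hand": 0},
    {"tx": 2.65, "ty": -3.71, "tz": 1, "ax": 0, "ay": 0, "az": 0, "hand": 0},
    {"tx": 2.65, "ty": -3.71, "tz": 1, "ax": 0, "ay": 0, "az": 0, "hand": 0},
    {"tx": 2.65, "ty": -3.71, "tz": 1, "ax": 0, "ay": 0, "az": 0, "hand": 0},
    {"tx": 2.65, "ty": -3.71, "tz": 1, "ax": 0, "ay": 0, "az": 0, "hand": 0},
    {"tx": 2.65, "ty": -3.71, "tz": 1, "ax": 0, "ay": 0, "az": 0, "hand": 0},
    {"tx": 2.65, "ty": -3.71, "tz": 1, "ax": 0, "ay": 0, "az": 0, "hand": 0},
    {"tx": 0, "ty": 0, "tz": 0, "ax": 0, "ay": 0, "az": 0, "hand": 0}
  ]
}}

```text
time: 2.5
eef_pos: [0.4365, -0.2015, 0.14]
orientation: [1.0, 0.003, -0.001, -0.001]
contact_force: [-0.5, 0.2, 0.0]
gripper_width: 0.0853
finger_force: 0.0
```

Emit:
{"op": "play_rows", "data": {
  "steps": [
    {"tx": -0.15, "ty": 0.5, "tz": 3, "ax": 0, "ay": 0, "az": 0, "hand": 0},
    {"tx": 0, "ty": 0, "tz": 3, "ax": 0, "ay": 0, "az": 0, "hand": 0},
    {"tx": 0, "ty": 0, "tz": 0, "ax": 0, "ay": 0, "az": 0, "hand": 0},
    {"tx": 0, "ty": 0, "tz": 0, "ax": 0, "ay": 0, "az": 0, "hand": 0}
  ]
}}

```text
time: 2.9
eef_pos: [0.4333, -0.2118, 0.0815]
orientation: [1.0, -0.0, -0.0, -0.0]
contact_force: [-0.1, 0.5, -0.3]
gripper_width: 0.0853
finger_force: 0.0
```

Emit:
{"op": "play_rows", "data": {
  "steps": [
    {"tx": 0.15, "ty": -0.5, "tz": 2, "ax": 0, "ay": 0, "az": 0, "hand": 0},
    {"tx": 0, "ty": 0, "tz": 2.7, "ax": 0, "ay": 0, "az": 0, "hand": 0},
    {"tx": 0, "ty": 0, "tz": 2.6, "ax": 0, "ay": 0, "az": 0, "hand": 0},
    {"tx": 0, "ty": 0, "tz": 0, "ax": 0, "ay": 0, "az": 0, "hand": 0},
    {"tx": 0, "ty": 0, "tz": 0, "ax": 0, "ay": 0, "az": 0, "hand": 1},
    {"tx": 0, "ty": 0, "tz": 0, "ax": 0, "ay": 0, "az": 0, "hand": 1},
    {"tx": 0, "ty": 0, "tz": 0, "ax": 0, "ay": 0, "az": 0, "hand": 1},
    {"tx": 0, "ty": 0, "tz": 0, "ax": 0, "ay": 0, "az": 0, "hand": 1},
    {"tx": 0, "ty": 0, "tz": 0, "ax": 0, "ay": 0, "az": 0, "hand": 1},
    {"tx": 0, "ty": 0, "tz": 0, "ax": 0, "ay": 0, "az": 0, "hand": 1}
  ]
}}

```text
time: 3.9
eef_pos: [0.4361, -0.2073, 0.0098]
orientation: [1.0, -0.0, 0.001, 0.001]
contact_force: [-1.0, 1.1, 6.3]
gripper_width: 0.0326
finger_force: 24.3
```

Emit:
{"op": "play_rows", "data": {
  "steps": [
    {"tx": 0, "ty": 0, "tz": -1, "ax": 0, "ay": 0, "az": 0, "hand": 1},
    {"tx": 0, "ty": 0, "tz": -3, "ax": 0, "ay": 0, "az": 0, "hand": 1},
    {"tx": -0.1, "ty": -2, "tz": -2, "ax": 0, "ay": 0, "az": 0, "hand": 1},
    {"tx": -0.1, "ty": -3, "tz": 0, "ax": 0, "ay": 0, "az": 0, "hand": 1},
    {"tx": -0.1, "ty": -3, "tz": 0, "ax": 0, "ay": 0, "az": 0, "hand": 1},
    {"tx": 0, "ty": -3, "tz": 0, "ax": 0, "ay": 0, "az": 0, "hand": 1},
    {"tx": 0, "ty": -2, "tz": 0, "ax": 0, "ay": 0, "az": 0, "hand": 1},
    {"tx": 0, "ty": -0.85, "tz": 0, "ax": 0, "ay": 0, "az": 0, "hand": 1},
    {"tx": 0, "ty": 0, "tz": 0, "ax": 0, "ay": 0, "az": 0, "hand": 1},
    {"tx": 0, "ty": 0, "tz": 0, "ax": 0, "ay": 0, "az": 0, "hand": 1},
    {"tx": 0, "ty": 0, "tz": 0, "ax": 0, "ay": 0, "az": 0, "hand": 1}
  ]
}}

```text
time: 5.0
eef_pos: [0.4325, -0.069, 0.0686]
orientation: [1.0, -0.001, 0.0, 0.0]
contact_force: [0.2, -0.4, -0.2]
gripper_width: 0.0324
finger_force: 25.2
```

```bash
python3 - <<'E'
from h import *
o=manip.get_obs(); print(o['eef_pos'],o['contact_force'],o['gripper_width'])
im=manip.camera("side"); p=patch(im,"side",.432,-.068,.05,.09,360); cv2.imwrite("pics/s1.png",im[230:400,230:460].repeat(3,0).repeat(3,1))
E
```

```text
[ 0.43252343 -0.06903919  0.06855846] [ 0.15789824 -0.42668007 -0.23452339] 0.032412236382806534
```

View pics/s1.png

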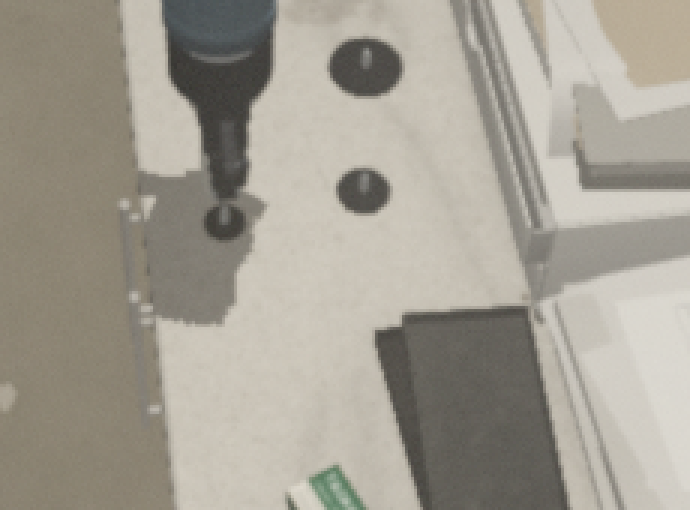

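```bash
python3 - <<'E'
from h import *
im=manip.camera("top")
for c in ("top","side"):
    if c=="side": manip.camera(c)
    for d in manip.recognise(c,"roll_small_center"): print(c,d['p'],d['at'])
cv2.imwrite("pics/t1.png",im[170:320,200:480].repeat(2,0).repeat(2,1))
E
```

```text
side 0.44 [0.4177, -0.0765, 0.0816]
```

View pics/t1.png

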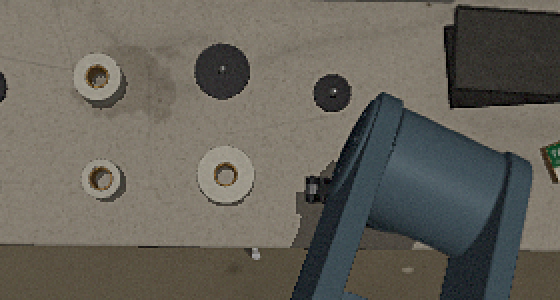

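Emit:
{"op": "play_rows", "data": {
  "steps": [
    {"tx": 0, "ty": -0.1, "tz": 2, "ax": 0, "ay": 0, "az": 0, "hand": 1},
    {"tx": 0, "ty": 0, "tz": 1.5, "ax": 0, "ay": 0, "az": 0, "hand": 1},
    {"tx": 0, "ty": 0, "tz": 1, "ax": 0, "ay": 0, "az": 0, "hand": 1},
    {"tx": 0, "ty": 0, "tz": 0.5, "ax": 0, "ay": 0, "az": 0, "hand": 1},
    {"tx": 0, "ty": 0, "tz": 0, "ax": 0, "ay": 0, "az": 0, "hand": 1},
    {"tx": 0, "ty": 0, "tz": 0, "ax": 0, "ay": 0, "az": 0, "hand": 1}
  ]
}}

```text
time: 5.85
eef_pos: [0.4325, -0.0672, 0.0186]
orientation: [1.0, -0.0, 0.0, 0.0]
contact_force: [-0.2, -0.9, -0.2]
gripper_width: 0.0328
finger_force: 25.2
```

Emit:
{"op": "play_rows", "data": {
  "steps": [
    {"tx": 0, "ty": 0, "tz": 0.3, "ax": 0, "ay": 0, "az": 0, "hand": 1},
    {"tx": 0, "ty": 0, "tz": 0.1, "ax": 0, "ay": 0, "az": 0, "hand": 1},
    {"tx": 0, "ty": 0, "tz": 0, "ax": 0, "ay": 0, "az": 0, "hand": 1},
    {"tx": 0, "ty": 0, "tz": 0, "ax": 0, "ay": 0, "az": 0, "hand": 1}
  ]
}}

```text
time: 6.25
eef_pos: [0.4326, -0.0672, 0.0148]
orientation: [1.0, -0.0, 0.0, 0.0]
contact_force: [-2.1, -0.1, 5.4]
gripper_width: 0.0325
finger_force: 25.6
```

Emit:
{"op": "play_rows", "data": {
  "steps": [
    {"tx": 0, "ty": 0, "tz": 0, "ax": 0, "ay": 0, "az": 0, "hand": 0},
    {"tx": 0, "ty": 0, "tz": 0, "ax": 0, "ay": 0, "az": 0, "hand": 0},
    {"tx": 0, "ty": 0, "tz": 0, "ax": 0, "ay": 0, "az": 0, "hand": 0},
    {"tx": 0, "ty": 0, "tz": 0, "ax": 0, "ay": 0, "az": 0, "hand": 0},
    {"tx": 0, "ty": 0, "tz": 0, "ax": 0, "ay": 0, "az": 0, "hand": 0},
    {"tx": 0, "ty": 0, "tz": 0, "ax": 0, "ay": 0, "az": 0, "hand": 0},
    {"tx": 0, "ty": 0, "tz": -1, "ax": 0, "ay": 0, "az": 0, "hand": 0},
    {"tx": 0, "ty": 0, "tz": -4, "ax": 0, "ay": 0, "az": 0, "hand": 0},
    {"tx": 0, "ty": 0, "tz": -4, "ax": 0, "ay": 0, "az": 0, "hand": 0},
    {"tx": 0, "ty": 0, "tz": 0, "ax": 0, "ay": 0, "az": 0, "hand": 0}
  ]
}}

```text
time: 7.25
eef_pos: [0.4361, -0.0687, 0.11]
orientation: [1.0, 0.0, 0.005, 0.002]
contact_force: [0.1, -0.2, 0.9]
gripper_width: 0.0855
finger_force: 0.0
```

Emit:
{"op": "play_rows", "data": {
  "steps": [
    {"tx": 0.15, "ty": -2.5, "tz": 0, "ax": 0, "ay": 0, "az": 0, "hand": 0},
    {"tx": 0.15, "ty": -4.5, "tz": 0, "ax": 0, "ay": 0, "az": 0, "hand": 0},
    {"tx": 0.15, "ty": -4.5, "tz": 0, "ax": 0, "ay": 0, "az": 0, "hand": 0},
    {"tx": 0.15, "ty": -4.5, "tz": 0, "ax": 0, "ay": 0, "az": 0, "hand": 0},
    {"tx": 0.15, "ty": -4.5, "tz": 0, "ax": 0, "ay": 0, "az": 0, "hand": 0},
    {"tx": 0.15, "ty": -4.5, "tz": 0, "ax": 0, "ay": 0, "az": 0, "hand": 0},
    {"tx": 0.15, "ty": -2.5, "tz": 0, "ax": 0, "ay": 0, "az": 0, "hand": 0},
    {"tx": 0, "ty": 0, "tz": 0, "ax": 0, "ay": 0, "az": 0, "hand": 0},
    {"tx": 0, "ty": 0, "tz": 0, "ax": 0, "ay": 0, "az": 0, "hand": 0},
    {"tx": 0, "ty": 0, "tz": 0, "ax": 0, "ay": 0, "az": 0, "hand": 0}
  ]
}}

```text
time: 8.25
eef_pos: [0.4425, 0.2071, 0.1041]
orientation: [1.0, -0.001, -0.0, 0.0]
contact_force: [-0.2, 0.3, -0.1]
gripper_width: 0.0853
finger_force: 0.0
```

```bash
python3 - <<'E'
from h import *
im=manip.camera("side"); cv2.imwrite("pics/s2.png",im[180:400,260:460].repeat(3,0).repeat(3,1)[:600])
o=manip.get_obs(); print(o['eef_pos'],o['orientation'])
E
```

```text
[0.44267622 0.20689247 0.10417654] [ 9.99999623e-01 -8.39226049e-04 -1.79281431e-04  1.35739356e-04]
```

View pics/s2.png

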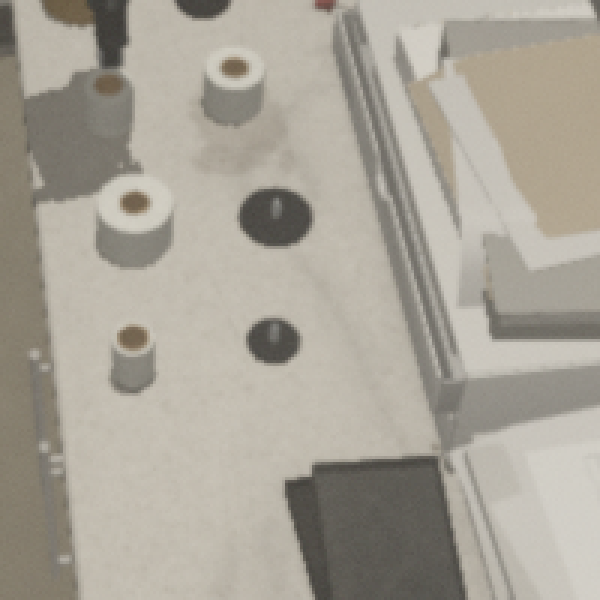

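The small roll sits upright on its plate at crop (133,358), and the hand is above the medium roll.

Emit:
{"op": "play_rows", "data": {
  "steps": [
    {"tx": 0, "ty": -0.1, "tz": 3, "ax": 0, "ay": 0, "az": 0, "hand": 0},
    {"tx": 0, "ty": 0, "tz": 3.5, "ax": 0, "ay": 0, "az": 0, "hand": 0},
    {"tx": 0, "ty": 0, "tz": 2.9, "ax": 0, "ay": 0, "az": 0, "hand": 0},
    {"tx": 0, "ty": 0, "tz": 0, "ax": 0, "ay": 0, "az": 0, "hand": 0},
    {"tx": 0, "ty": 0, "tz": 0, "ax": 0, "ay": 0, "az": 0, "hand": 1},
    {"tx": 0, "ty": 0, "tz": 0, "ax": 0, "ay": 0, "az": 0, "hand": 1},
    {"tx": 0, "ty": 0, "tz": 0, "ax": 0, "ay": 0, "az": 0, "hand": 1},
    {"tx": 0, "ty": 0, "tz": 0, "ax": 0, "ay": 0, "az": 0, "hand": 1},
    {"tx": 0, "ty": 0, "tz": 0, "ax": 0, "ay": 0, "az": 0, "hand": 1},
    {"tx": 0, "ty": 0, "tz": 0, "ax": 0, "ay": 0, "az": 0, "hand": 1}
  ]
}}

```text
time: 9.3
eef_pos: [0.4443, 0.2091, 0.0122]
orientation: [1.0, -0.0, 0.002, -0.0]
contact_force: [-1.1, -1.5, 6.6]
gripper_width: 0.0432
finger_force: 25.2
```

Emit:
{"op": "play_rows", "data": {
  "steps": [
    {"tx": 0, "ty": 0, "tz": -1, "ax": 0, "ay": 0, "az": 0, "hand": 1},
    {"tx": 0, "ty": 0, "tz": -4, "ax": 0, "ay": 0, "az": 0, "hand": 1},
    {"tx": 0, "ty": 0, "tz": -4, "ax": 0, "ay": 0, "az": 0, "hand": 1},
    {"tx": 0, "ty": 0, "tz": 0, "ax": 0, "ay": 0, "az": 0, "hand": 1},
    {"tx": 0, "ty": 0, "tz": 0, "ax": 0, "ay": 0, "az": 0, "hand": 1}
  ]
}}

```text
time: 9.8
eef_pos: [0.4438, 0.2093, 0.1022]
orientation: [1.0, -0.0, 0.002, -0.0]
contact_force: [-0.3, -0.0, -2.0]
gripper_width: 0.0433
finger_force: 25.9
```

Emit:
{"op": "play_rows", "data": {
  "steps": [
    {"tx": 0.8, "ty": 2, "tz": 0, "ax": 0, "ay": 0, "az": 0, "hand": 1},
    {"tx": 1.5, "ty": 4, "tz": 0, "ax": 0, "ay": 0, "az": 0, "hand": 1},
    {"tx": 1.5, "ty": 4, "tz": 0, "ax": 0, "ay": 0, "az": 0, "hand": 1},
    {"tx": 1.5, "ty": 4, "tz": 0, "ax": 0, "ay": 0, "az": 0, "hand": 1},
    {"tx": 1.5, "ty": 4, "tz": 0, "ax": 0, "ay": 0, "az": 0, "hand": 1},
    {"tx": 1.5, "ty": 4, "tz": 0, "ax": 0, "ay": 0, "az": 0, "hand": 1},
    {"tx": 1.2, "ty": 3, "tz": 0, "ax": 0, "ay": 0, "az": 0, "hand": 1},
    {"tx": 0.7, "ty": 1.1, "tz": 2, "ax": 0, "ay": 0, "az": 0, "hand": 1},
    {"tx": 0, "ty": 0, "tz": 1.5, "ax": 0, "ay": 0, "az": 0, "hand": 1},
    {"tx": 0, "ty": 0, "tz": 0, "ax": 0, "ay": 0, "az": 0, "hand": 1},
    {"tx": 0, "ty": 0, "tz": 0, "ax": 0, "ay": 0, "az": 0, "hand": 1},
    {"tx": 0, "ty": 0, "tz": 0, "ax": 0, "ay": 0, "az": 0, "hand": 1}
  ]
}}

```text
time: 11.0
eef_pos: [0.5445, -0.0511, 0.0656]
orientation: [1.0, 0.001, -0.0, -0.0]
contact_force: [0.5, 0.6, 0.2]
gripper_width: 0.0431
finger_force: 25.9
```

Emit:
{"op": "play_rows", "data": {
  "steps": [
    {"tx": 0.1, "ty": 0.15, "tz": 1.5, "ax": 0, "ay": 0, "az": 0, "hand": 1},
    {"tx": 0, "ty": 0, "tz": 1.5, "ax": 0, "ay": 0, "az": 0, "hand": 1},
    {"tx": 0, "ty": 0, "tz": 1, "ax": 0, "ay": 0, "az": 0, "hand": 1},
    {"tx": 0, "ty": 0, "tz": 0.4, "ax": 0, "ay": 0, "az": 0, "hand": 1},
    {"tx": 0, "ty": 0, "tz": 0, "ax": 0, "ay": 0, "az": 0, "hand": 1},
    {"tx": 0, "ty": 0, "tz": 0, "ax": 0, "ay": 0, "az": 0, "hand": 1}
  ]
}}

```text
time: 11.6
eef_pos: [0.5458, -0.0536, 0.0213]
orientation: [1.0, -0.0, 0.0, -0.0]
contact_force: [-0.2, -0.9, -1.2]
gripper_width: 0.0433
finger_force: 25.9
```

Emit:
{"op": "play_rows", "data": {
  "steps": [
    {"tx": 0, "ty": 0, "tz": 0.3, "ax": 0, "ay": 0, "az": 0, "hand": 1},
    {"tx": 0, "ty": 0, "tz": 0.1, "ax": 0, "ay": 0, "az": 0, "hand": 1},
    {"tx": 0, "ty": 0, "tz": 0, "ax": 0, "ay": 0, "az": 0, "hand": 1},
    {"tx": 0, "ty": 0, "tz": 0, "ax": 0, "ay": 0, "az": 0, "hand": 1}
  ]
}}

```text
time: 12.0
eef_pos: [0.5458, -0.0536, 0.0175]
orientation: [1.0, -0.0, 0.0, 0.0]
contact_force: [-0.3, -0.5, -0.7]
gripper_width: 0.0431
finger_force: 26.0
```

Emit:
{"op": "play_rows", "data": {
  "steps": [
    {"tx": 0, "ty": 0, "tz": 0.1, "ax": 0, "ay": 0, "az": 0, "hand": 1},
    {"tx": 0, "ty": 0, "tz": 0.05, "ax": 0, "ay": 0, "az": 0, "hand": 1},
    {"tx": 0, "ty": 0, "tz": 0, "ax": 0, "ay": 0, "az": 0, "hand": 0},
    {"tx": 0, "ty": 0, "tz": 0, "ax": 0, "ay": 0, "az": 0, "hand": 0},
    {"tx": 0, "ty": 0, "tz": 0, "ax": 0, "ay": 0, "az": 0, "hand": 0},
    {"tx": 0, "ty": 0, "tz": 0, "ax": 0, "ay": 0, "az": 0, "hand": 0},
    {"tx": 0, "ty": 0, "tz": 0, "ax": 0, "ay": 0, "az": 0, "hand": 0},
    {"tx": 0, "ty": 0, "tz": 0, "ax": 0, "ay": 0, "az": 0, "hand": 0},
    {"tx": 0, "ty": 0, "tz": -1, "ax": 0, "ay": 0, "az": 0, "hand": 0},
    {"tx": 0, "ty": 0, "tz": -4, "ax": 0, "ay": 0, "az": 0, "hand": 0},
    {"tx": 0, "ty": 0, "tz": -4, "ax": 0, "ay": 0, "az": 0, "hand": 0},
    {"tx": 0, "ty": 0, "tz": 0, "ax": 0, "ay": 0, "az": 0, "hand": 0}
  ]
}}

```text
time: 13.2
eef_pos: [0.5501, -0.0548, 0.1125]
orientation: [1.0, -0.0, 0.005, 0.002]
contact_force: [1.4, -0.7, 0.2]
gripper_width: 0.0852
finger_force: 0.0
```

Emit:
{"op": "play_rows", "data": {
  "steps": [
    {"tx": -1.6, "ty": -2, "tz": 0, "ax": 0, "ay": 0, "az": 0, "hand": 0},
    {"tx": -2.4, "ty": -3.2, "tz": 0, "ax": 0, "ay": 0, "az": 0, "hand": 0},
    {"tx": -2.4, "ty": -3.2, "tz": 0, "ax": 0, "ay": 0, "az": 0, "hand": 0},
    {"tx": -2.4, "ty": -3.2, "tz": 0, "ax": 0, "ay": 0, "az": 0, "hand": 0},
    {"tx": -0.8, "ty": -0.9, "tz": 0, "ax": 0, "ay": 0, "az": 0, "hand": 0},
    {"tx": 0, "ty": 0, "tz": 0, "ax": 0, "ay": 0, "az": 0, "hand": 0},
    {"tx": 0, "ty": 0, "tz": 0, "ax": 0, "ay": 0, "az": 0, "hand": 0},
    {"tx": 0, "ty": 0, "tz": 0, "ax": 0, "ay": 0, "az": 0, "hand": 0}
  ]
}}

```text
time: 14.0
eef_pos: [0.451, 0.0704, 0.1062]
orientation: [1.0, -0.001, 0.001, 0.0]
contact_force: [-0.3, 0.7, 0.4]
gripper_width: 0.0855
finger_force: 0.0
```

Emit:
{"op": "play_rows", "data": {
  "steps": [
    {"tx": 0, "ty": 0, "tz": 3, "ax": 0, "ay": 0, "az": 0, "hand": 0},
    {"tx": 0, "ty": 0, "tz": 3, "ax": 0, "ay": 0, "az": 0, "hand": 0},
    {"tx": 0, "ty": 0, "tz": 2, "ax": 0, "ay": 0, "az": 0, "hand": 0},
    {"tx": 0, "ty": 0, "tz": 1.8, "ax": 0, "ay": 0, "az": 0, "hand": 0},
    {"tx": 0, "ty": 0, "tz": 0, "ax": 0, "ay": 0, "az": 0, "hand": 0},
    {"tx": 0, "ty": 0, "tz": 0, "ax": 0, "ay": 0, "az": 0, "hand": 1},
    {"tx": 0, "ty": 0, "tz": 0, "ax": 0, "ay": 0, "az": 0, "hand": 1},
    {"tx": 0, "ty": 0, "tz": 0, "ax": 0, "ay": 0, "az": 0, "hand": 1},
    {"tx": 0, "ty": 0, "tz": 0, "ax": 0, "ay": 0, "az": 0, "hand": 1},
    {"tx": 0, "ty": 0, "tz": 0, "ax": 0, "ay": 0, "az": 0, "hand": 1}
  ]
}}

```text
time: 15.0
eef_pos: [0.4509, 0.0712, 0.0088]
orientation: [1.0, -0.0, 0.001, 0.0]
contact_force: [1.5, -1.8, 5.8]
gripper_width: 0.0629
finger_force: 28.3
```

Emit:
{"op": "play_rows", "data": {
  "steps": [
    {"tx": 0, "ty": 0, "tz": -1, "ax": 0, "ay": 0, "az": 0, "hand": 1},
    {"tx": 0, "ty": 0, "tz": -3, "ax": 0, "ay": 0, "az": 0, "hand": 1},
    {"tx": 0, "ty": 0, "tz": -2, "ax": 0, "ay": 0, "az": 0, "hand": 1},
    {"tx": 0, "ty": 0, "tz": 0, "ax": 0, "ay": 0, "az": 0, "hand": 1},
    {"tx": 0, "ty": 0, "tz": 0, "ax": 0, "ay": 0, "az": 0, "hand": 1}
  ]
}}

```text
time: 15.5
eef_pos: [0.4496, 0.0716, 0.068]
orientation: [1.0, -0.0, 0.0, -0.0]
contact_force: [-0.6, 0.1, -1.1]
gripper_width: 0.0631
finger_force: 28.2
```

Then +12 cm in x, +0.4 cm in y.

Emit:
{"op": "play_rows", "data": {
  "steps": [
    {"tx": 2, "ty": -0.1, "tz": 0, "ax": 0, "ay": 0, "az": 0, "hand": 1},
    {"tx": 3.5, "ty": -0.1, "tz": 0, "ax": 0, "ay": 0, "az": 0, "hand": 1},
    {"tx": 3.5, "ty": -0.1, "tz": 0, "ax": 0, "ay": 0, "az": 0, "hand": 1},
    {"tx": 2, "ty": 0, "tz": 0, "ax": 0, "ay": 0, "az": 0, "hand": 1},
    {"tx": 0.9, "ty": 0, "tz": 0, "ax": 0, "ay": 0, "az": 0, "hand": 1},
    {"tx": 0, "ty": 0, "tz": 0, "ax": 0, "ay": 0, "az": 0, "hand": 1},
    {"tx": 0, "ty": 0, "tz": 0, "ax": 0, "ay": 0, "az": 0, "hand": 1},
    {"tx": 0, "ty": 0, "tz": 0, "ax": 0, "ay": 0, "az": 0, "hand": 1}
  ]
}}

```text
time: 16.3
eef_pos: [0.5671, 0.0746, 0.0672]
orientation: [1.0, -0.0, -0.001, -0.0]
contact_force: [-0.9, 0.8, -0.9]
gripper_width: 0.0634
finger_force: 28.2
```

Emit:
{"op": "play_rows", "data": {
  "steps": [
    {"tx": 0.2, "ty": 0, "tz": 1.5, "ax": 0, "ay": 0, "az": 0, "hand": 1},
    {"tx": 0, "ty": 0, "tz": 1.5, "ax": 0, "ay": 0, "az": 0, "hand": 1},
    {"tx": 0, "ty": 0, "tz": 1.3, "ax": 0, "ay": 0, "az": 0, "hand": 1},
    {"tx": 0, "ty": 0, "tz": 0.6, "ax": 0, "ay": 0, "az": 0, "hand": 1},
    {"tx": 0, "ty": 0, "tz": 0, "ax": 0, "ay": 0, "az": 0, "hand": 1},
    {"tx": 0, "ty": 0, "tz": 0, "ax": 0, "ay": 0, "az": 0, "hand": 1}
  ]
}}

```text
time: 16.9
eef_pos: [0.5707, 0.0744, 0.0186]
orientation: [1.0, -0.0, -0.0, -0.0]
contact_force: [1.2, -1.0, -0.8]
gripper_width: 0.0632
finger_force: 28.2
```

Emit:
{"op": "play_rows", "data": {
  "steps": [
    {"tx": 0, "ty": 0, "tz": 0.3, "ax": 0, "ay": 0, "az": 0, "hand": 1},
    {"tx": 0, "ty": 0, "tz": 0.1, "ax": 0, "ay": 0, "az": 0, "hand": 1},
    {"tx": 0, "ty": 0, "tz": 0, "ax": 0, "ay": 0, "az": 0, "hand": 1},
    {"tx": 0, "ty": 0, "tz": 0, "ax": 0, "ay": 0, "az": 0, "hand": 1}
  ]
}}

```text
time: 17.3
eef_pos: [0.5708, 0.0744, 0.015]
orientation: [1.0, -0.0, 0.0, 0.0]
contact_force: [0.3, -0.3, -0.5]
gripper_width: 0.0631
finger_force: 28.2
```

Down 1 mm more, release, lift, then go to the large roll (.556,.2145).

Emit:
{"op": "play_rows", "data": {
  "steps": [
    {"tx": 0, "ty": 0, "tz": 0.1, "ax": 0, "ay": 0, "az": 0, "hand": 1},
    {"tx": 0, "ty": 0, "tz": 0.05, "ax": 0, "ay": 0, "az": 0, "hand": 1},
    {"tx": 0, "ty": 0, "tz": 0, "ax": 0, "ay": 0, "az": 0, "hand": 0},
    {"tx": 0, "ty": 0, "tz": 0, "ax": 0, "ay": 0, "az": 0, "hand": 0},
    {"tx": 0, "ty": 0, "tz": 0, "ax": 0, "ay": 0, "az": 0, "hand": 0},
    {"tx": 0, "ty": 0, "tz": 0, "ax": 0, "ay": 0, "az": 0, "hand": 0},
    {"tx": 0, "ty": 0, "tz": 0, "ax": 0, "ay": 0, "az": 0, "hand": 0},
    {"tx": 0, "ty": 0, "tz": 0, "ax": 0, "ay": 0, "az": 0, "hand": 0},
    {"tx": 0, "ty": 0, "tz": -1, "ax": 0, "ay": 0, "az": 0, "hand": 0},
    {"tx": 0, "ty": 0, "tz": -4, "ax": 0, "ay": 0, "az": 0, "hand": 0},
    {"tx": 0, "ty": 0, "tz": -4, "ax": 0, "ay": 0, "az": 0, "hand": 0},
    {"tx": 0, "ty": 0, "tz": 0, "ax": 0, "ay": 0, "az": 0, "hand": 0}
  ]
}}

```text
time: 18.5
eef_pos: [0.5753, 0.0742, 0.1103]
orientation: [1.0, -0.0, 0.006, 0.0]
contact_force: [0.2, -0.5, 0.1]
gripper_width: 0.0851
finger_force: 0.0
```

Emit:
{"op": "play_rows", "data": {
  "steps": [
    {"tx": -0.4, "ty": -3, "tz": 0, "ax": 0, "ay": 0, "az": 0, "hand": 0},
    {"tx": -0.4, "ty": -4, "tz": 0, "ax": 0, "ay": 0, "az": 0, "hand": 0},
    {"tx": -0.4, "ty": -4, "tz": 0, "ax": 0, "ay": 0, "az": 0, "hand": 0},
    {"tx": -0.2, "ty": -3, "tz": 0, "ax": 0, "ay": 0, "az": 0, "hand": 0},
    {"tx": 0, "ty": 0, "tz": 0, "ax": 0, "ay": 0, "az": 0, "hand": 0},
    {"tx": 0, "ty": 0, "tz": 0, "ax": 0, "ay": 0, "az": 0, "hand": 0},
    {"tx": 0, "ty": 0, "tz": 0, "ax": 0, "ay": 0, "az": 0, "hand": 0},
    {"tx": 0, "ty": 0, "tz": 0, "ax": 0, "ay": 0, "az": 0, "hand": 0}
  ]
}}

```text
time: 19.3
eef_pos: [0.557, 0.2132, 0.1033]
orientation: [1.0, -0.001, -0.0, 0.0]
contact_force: [-0.5, 0.3, -0.3]
gripper_width: 0.0854
finger_force: 0.0
```

Emit:
{"op": "play_rows", "data": {
  "steps": [
    {"tx": 0, "ty": -0.1, "tz": 3, "ax": 0, "ay": 0, "az": 0, "hand": 0},
    {"tx": 0, "ty": 0, "tz": 3, "ax": 0, "ay": 0, "az": 0, "hand": 0},
    {"tx": 0, "ty": 0, "tz": 2, "ax": 0, "ay": 0, "az": 0, "hand": 0},
    {"tx": 0, "ty": 0, "tz": 1.5, "ax": 0, "ay": 0, "az": 0, "hand": 0},
    {"tx": 0, "ty": 0, "tz": 0, "ax": 0, "ay": 0, "az": 0, "hand": 0},
    {"tx": 0, "ty": 0, "tz": 0, "ax": 0, "ay": 0, "az": 0, "hand": 1},
    {"tx": 0, "ty": 0, "tz": 0, "ax": 0, "ay": 0, "az": 0, "hand": 1},
    {"tx": 0, "ty": 0, "tz": 0, "ax": 0, "ay": 0, "az": 0, "hand": 1},
    {"tx": 0, "ty": 0, "tz": 0, "ax": 0, "ay": 0, "az": 0, "hand": 1},
    {"tx": 0, "ty": 0, "tz": 0, "ax": 0, "ay": 0, "az": 0, "hand": 1},
    {"tx": 0, "ty": 0, "tz": 0, "ax": 0, "ay": 0, "az": 0, "hand": 1}
  ]
}}

```text
time: 20.4
eef_pos: [0.5581, 0.2156, 0.01]
orientation: [1.0, -0.0, 0.001, -0.0]
contact_force: [-0.6, -0.5, 6.7]
gripper_width: 0.0542
finger_force: 26.9
```

Emit:
{"op": "play_rows", "data": {
  "steps": [
    {"tx": 0, "ty": 0, "tz": -1, "ax": 0, "ay": 0, "az": 0, "hand": 1},
    {"tx": 0, "ty": 0, "tz": -3, "ax": 0, "ay": 0, "az": 0, "hand": 1},
    {"tx": 0, "ty": 0, "tz": -2, "ax": 0, "ay": 0, "az": 0, "hand": 1},
    {"tx": -0.2, "ty": -2.5, "tz": 0, "ax": 0, "ay": 0, "az": 0, "hand": 1},
    {"tx": -0.3, "ty": -4, "tz": 0, "ax": 0, "ay": 0, "az": 0, "hand": 1},
    {"tx": -0.3, "ty": -4, "tz": 0, "ax": 0, "ay": 0, "az": 0, "hand": 1},
    {"tx": -0.1, "ty": -2, "tz": 0, "ax": 0, "ay": 0, "az": 0, "hand": 1},
    {"tx": 0, "ty": -0.9, "tz": 0, "ax": 0, "ay": 0, "az": 0, "hand": 1},
    {"tx": 0, "ty": 0, "tz": 0, "ax": 0, "ay": 0, "az": 0, "hand": 1},
    {"tx": 0, "ty": 0, "tz": 0, "ax": 0, "ay": 0, "az": 0, "hand": 1},
    {"tx": 0, "ty": 0, "tz": 0, "ax": 0, "ay": 0, "az": 0, "hand": 1}
  ]
}}

```text
time: 21.5
eef_pos: [0.548, 0.3481, 0.0683]
orientation: [1.0, -0.001, -0.0, 0.0]
contact_force: [0.8, 0.1, -0.3]
gripper_width: 0.0543
finger_force: 26.9
```

Emit:
{"op": "play_rows", "data": {
  "steps": [
    {"tx": 0, "ty": 0, "tz": 1.5, "ax": 0, "ay": 0, "az": 0, "hand": 1},
    {"tx": 0, "ty": 0, "tz": 1.5, "ax": 0, "ay": 0, "az": 0, "hand": 1},
    {"tx": 0, "ty": 0, "tz": 1.3, "ax": 0, "ay": 0, "az": 0, "hand": 1},
    {"tx": 0, "ty": 0, "tz": 0.6, "ax": 0, "ay": 0, "az": 0, "hand": 1},
    {"tx": 0, "ty": 0, "tz": 0, "ax": 0, "ay": 0, "az": 0, "hand": 1},
    {"tx": 0, "ty": 0, "tz": 0, "ax": 0, "ay": 0, "az": 0, "hand": 1}
  ]
}}

```text
time: 22.1
eef_pos: [0.5478, 0.3494, 0.0191]
orientation: [1.0, -0.0, -0.0, 0.0]
contact_force: [0.2, -0.2, -1.5]
gripper_width: 0.0545
finger_force: 26.9
```

Emit:
{"op": "play_rows", "data": {
  "steps": [
    {"tx": 0, "ty": 0, "tz": 0.3, "ax": 0, "ay": 0, "az": 0, "hand": 1},
    {"tx": 0, "ty": 0, "tz": 0.1, "ax": 0, "ay": 0, "az": 0, "hand": 1},
    {"tx": 0, "ty": 0, "tz": 0, "ax": 0, "ay": 0, "az": 0, "hand": 1},
    {"tx": 0, "ty": 0, "tz": 0, "ax": 0, "ay": 0, "az": 0, "hand": 1}
  ]
}}

```text
time: 22.5
eef_pos: [0.5479, 0.3495, 0.0156]
orientation: [1.0, -0.0, 0.0, -0.0]
contact_force: [0.5, -0.0, -1.0]
gripper_width: 0.054
finger_force: 26.9
```

Emit:
{"op": "play_rows", "data": {
  "steps": [
    {"tx": 0, "ty": 0, "tz": 0.05, "ax": 0, "ay": 0, "az": 0, "hand": 1},
    {"tx": 0, "ty": 0, "tz": 0.05, "ax": 0, "ay": 0, "az": 0, "hand": 1},
    {"tx": 0, "ty": 0, "tz": 0, "ax": 0, "ay": 0, "az": 0, "hand": 0},
    {"tx": 0, "ty": 0, "tz": 0, "ax": 0, "ay": 0, "az": 0, "hand": 0},
    {"tx": 0, "ty": 0, "tz": 0, "ax": 0, "ay": 0, "az": 0, "hand": 0},
    {"tx": 0, "ty": 0, "tz": 0, "ax": 0, "ay": 0, "az": 0, "hand": 0},
    {"tx": 0, "ty": 0, "tz": 0, "ax": 0, "ay": 0, "az": 0, "hand": 0},
    {"tx": 0, "ty": 0, "tz": 0, "ax": 0, "ay": 0, "az": 0, "hand": 0},
    {"tx": 0, "ty": 0, "tz": -1, "ax": 0, "ay": 0, "az": 0, "hand": 0},
    {"tx": 0, "ty": 0, "tz": -4, "ax": 0, "ay": 0, "az": 0, "hand": 0},
    {"tx": 0, "ty": 0, "tz": -4, "ax": 0, "ay": 0, "az": 0, "hand": 0},
    {"tx": 0, "ty": 0, "tz": -3, "ax": 0, "ay": 0, "az": 0, "hand": 0}
  ]
}}

```text
time: 23.7
eef_pos: [0.5487, 0.3498, 0.1379]
orientation: [1.0, -0.0, 0.001, -0.001]
contact_force: [0.5, 0.6, 0.0]
gripper_width: 0.0856
finger_force: 0.0
```

Emit:
{"op": "play_rows", "data": {
  "steps": [
    {"tx": -3, "ty": 0, "tz": -2, "ax": 0, "ay": 0, "az": 0, "hand": 0},
    {"tx": -3, "ty": 0, "tz": -2, "ax": 0, "ay": 0, "az": 0, "hand": 0},
    {"tx": -3, "ty": 0, "tz": -2, "ax": 0, "ay": 0, "az": 0, "hand": 0},
    {"tx": -3, "ty": 0, "tz": -2, "ax": 0, "ay": 0, "az": 0, "hand": 0},
    {"tx": 0, "ty": 0, "tz": 0, "ax": 0, "ay": 0, "az": 0, "hand": 0},
    {"tx": 0, "ty": 0, "tz": 0, "ax": 0, "ay": 0, "az": 0, "hand": 0},
    {"tx": 0, "ty": 0, "tz": 0, "ax": 0, "ay": 0, "az": 0, "hand": 0}
  ]
}}

```text
time: 24.4
eef_pos: [0.4282, 0.3493, 0.2141]
orientation: [1.0, -0.0, 0.0, 0.0]
contact_force: [0.7, -0.4, -0.7]
gripper_width: 0.0851
finger_force: 0.0
```

```bash
python3 - <<'E'
from h import *
im=manip.camera("side"); t=manip.camera("top")
a=im[120:390,250:420]; b=t[150:300,150:480]
cv2.imwrite("pics/s3.png",cv2.resize(a,None,fx=2.2,fy=2.2,interpolation=cv2.INTER_CUBIC)); cv2.imwrite("pics/t3.png",cv2.resize(b,None,fx=2.4,fy=2.4,interpolation=cv2.INTER_CUBIC))
E
```

```text
(no output)
```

View pics/s3.png

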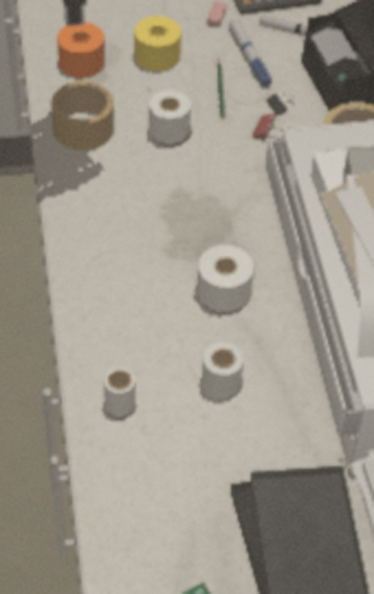

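View pics/t3.png

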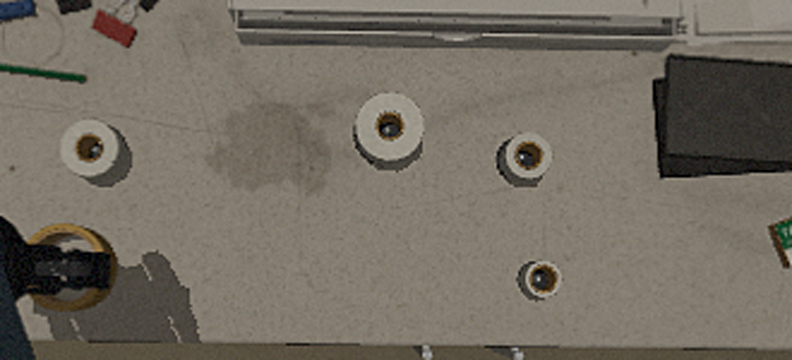

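All four rolls stand upright on their stands: in the top crop they are at (90,148), (389,128), (526,155) and (541,279), each with its spindle tip visible in the core. The tape and the staple box are untouched.

```bash
python3 -c "
from plant import manip
print(manip.close_job())"
```

```text
the job is handed in; nothing more can be done
None
```

I put each of the four white rolls on its matching stand, left the packing tape and staple box where they were, and handed the job in at about 24.5 s; the result of the judging was not shown to me.

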